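Hang the round frame on the sprung twin J-hook

ROBOT

A 6-joint arm with a two-finger parallel gripper is mounted at the origin on the work surface. World frame = base frame: x ahead of the robot, y to its left, z up, the work surface at z = 0. Lengths are in m, angles in rad, forces in N, time in s.
With the tool pointing down it reaches from about 0.325 to 0.9 m from the base axis. Payload 6.1 kg.
Tool frame: the origin (TCP) lies midway between the tips of the shut fingers; the grasp point (between the pads) lies 19 mm behind it; z points along the fingers, y is the direction in which the jaws open and shut (so a half turn about z gives the same grasp; the last joint's range is limited). The gripper opens to 87 mm and grips with 3 to 60 N. Pads are 19 mm wide; open, the fingers measure 117 mm over their backs; the gripper's body (75 mm by 190 mm) begins 51 mm behind the grasp point.
Start: joints at [1.174, 0.22, 1.526, -0, 1.395, -0.126], TCP at [0.167, 0.602, 0.223] pointing down, gripper open.
Joint ranges: [-2.98, 2.98], [-0.91, 2.08], [0.09, 2.57], [-1.24, 4.39], [0.2, 2.65], [-2.68, 2.68]. Speed limits (rad/s): [2.57, 2.57, 3.01, 3.14, 3.14, 3.14].

INTERFACE

Orientations are given as a unit quaternion [w, x, y, z].
In Python, from workcell import r, imaging gives the robot as it stands.
- The arm moves only by the shell command python3 -m jog 'ROWS' [FORCE]. ROWS is a JSON object of lists of equal length, an entry for each row: "offset": the shift along the tool's x, y, z normalised to -1 to 1, where 1 is 0.02 m, a list of three; "twist": the turn, a rotation vector about the tool's x, y, z normalised to -1 to 1, where 1 is 4 degrees, a list of three; "jaw": the gripper's target within -1 to 1 (shut at 1, half-way at 0, fully open at -1). In form: {"offset": [[x, y, z], ...], "twist": [[wx, wy, wz], ...], "jaw": [jaw, ...]}. A call has 1 to 12 rows; each row shifts and turns the commanded pose from where the row before left it, along the tool's axes as they then stand; what a row does not reach is not made up. A row lasts 1/12 s, in which the tool goes at most 41.7 mm and 7.16 degrees, less where a joint would pass 70% of its speed; a pose out of reach is approached as far as the arm can. A call with a number of a shift or a turn outside -1 to 1 is refused whole. A call with a gripper value outside its range is refused whole. The fingers move at their own pace and stop on an object; FORCE is the grip in N (left out, the last holds). Time passes only in rows, so rows that do not move let the fingers close. It gives the time, the measured TCP pose, the force and the opening at its end, in the units of the state.
- r.observe(): the state, without advancing time (a new reading comes with each control period).
- imaging.read_camera(name): name is "scene" or "side" or "wrist"; returns a dict with "color" (420x560x3 uint8, blue, green, red), "range_z" (420x560 float32, m along the optical axis (not along the pixel's ray), 0 where there is no reading), "fx", "fy", "cx", "cy" (pixels), "R" (3x3) and "t" (3): a world point X has camera coordinates R X + t. Camera axes: x right, y down, z forward; pixel columns grow to the right and rows downward; lengths in m; the calibration is good to about 2 mm. A picture is of the moment at which its call begins.
- r.job_done(): hands the job in, once; it reports no verdict.
The state is a dict: "t": time; "qpos": joint angles; "joint_velocities": joint speeds; "joint_efforts": joint torques, N m; "ee_pos": TCP position; "tcp_rot": TCP orientation; "force": force on the tool from outside, world axes, zero at the start; "torque": the same for the moment, N m; "finger_gap": finger opening in m.
Only numpy, scipy, OpenCV 4.12 (cv2) and the standard library are available. Lean on these libraries where they do the work, as an engineer would, in place of code of your own. Each camera call takes 0.05 s, during which the arm holds its last target. There are 200 camera calls.

TASK

In this calligraphy room, lift the larger of the two round wooden frames out of its rack by its rim and hang it on the stand's twin J-hook: bring the rim down behind the two upturned tips and press it gently, by feel, until the sprung catch snaps shut over it and the rim is fully down on the hook, then let go. The hook's height on its post is not known exactly; never force the frame against the stand (a push of 15 N is plenty, over 20 N too much), do not drop it, and leave the small frame and the other things where they are.

Things in the scene. Friction and masses are not known exactly. Their poses are not given: they have to be found in the camera images.
- frame: The larger round frame, an empty flat ring of pale wood standing upright in the rack: outer diameter 180 mm, hole diameter 148 mm (rim 16 mm wide radially), 12 mm thick, 80 to 150 g. Origin at the centre of the ring, own x axis = the axis of the ring (along its thickness). In the rack its centre is 99 mm and its top 189 mm above the table; it may lean up to 6 degrees in its slot. Grip it across its 12 mm thickness at the top of the rim.
- small_frame: The smaller round frame of the same wood in the other slot of the rack (the slots are swapped at random): outer diameter 130 mm, 12 mm thick. Origin at its centre, x along its axis. Leave it in the rack.
- rack: Fixed wooden rack, 150 x 130 mm, 45 mm high, origin on the table under its centre. Two slots 16 mm wide, 90 mm apart, at x = -45 and +45 mm of its frame; frames stand in them with their axes along the rack's x.
- stand: Fixed steel hanging stand. Origin on the table right under the middle of the hung rim; x points from the hook's tips to the post. Foot 160 x 130 x 14 mm, post at x = +85 mm, top 196 mm up. On the post a hook head with two arms is clamped at a height that is NOT reported and must be seen or felt. Pushing the frame on it with over 20 N is too much.
- arms_mid (a point): Point fixed on the stand, 206 mm above its origin. The two hook arms (level 10 mm round bars along the stand's x, at y = -48 and +48 mm; free for fingers between, 84 mm) have their axes 0 to 16 mm above or below it. At the robot's end each turns up into a tip: inner face at x = -6 mm, leaning out to x = -10 mm at its top, 41 mm above the arm's axis.
- hung_grip (a point): Point fixed on the stand, 238 mm above its origin: the top middle of the rim of a fully hung frame (82 mm above its centre, 32 mm above the arms' axes) with the hook at mid height; truly up to 16 mm above or below. The hung frame lies in the plane x = 0, axis along the stand's x, centre at y = 0, its rim over both arms. With the rim's top middle 317 mm (+-5) above the table it passes from the robot's side over the tips, clear at any hook height.
- latch (a joint): Sprung catch: two joined jaws riding on the arms behind the rim, sliding along the stand's +x. Value in m: 0 at rest, 0.014 fully back; 1.5 N plus 0.25 N per mm. A rim pressed down in the plane x = 0 (2 to 10 N down) pushes the jaws back to about 0.007 and then, fully down on the arms, is caught under their noses: back to about 0.003 (to 0.005 while held); the rim goes no lower.
- catch_mid (a point): Point fixed on the stand where the catch's noses are if the hook is at mid height (241 mm above the stand's origin, truly up to 16 mm higher or lower). At rest each nose is at x = -1 mm, 35 mm above the arms' axes; above it a slope runs back to x = +10 mm at 57 mm above the axes; under the nose, below 32 mm, the face stands back at x = +3 mm.
- cup_a: White tea cup, 68 mm across, 75 mm high, standing between rack and stand; origin under its centre.
- cup_b: Blue tea cup, 72 mm across, 70 mm high, at the robot's left; origin under its centre.
- paperweight: Steel bar paperweight 180 x 22 x 16 mm, lying near the robot; origin under its centre.
- inkstone: Black inkstone 100 x 150 x 22 mm at the far side; origin under its centre.
- ink: Black ink bottle, 52 mm across, 110 mm high, at the far right; origin under its centre.
- brush: Writing brush 240 mm long lying at the far left; origin on the table under its middle.
Mind the look-alikes: they are no part of the job. What is shaped like the frame but turquoise is not meant.

How it is judged:
By the outcome, as a careful person would: the job done as asked, in the order asked, and still so for the second after the job is handed in, with the robot touching nothing.
It also fails if it takes over 61 s, if anything falls off the work surface, if the arm or the gripper's body presses on something with over 40 N, if the wrist force passes 120 N, or if a joint passes its speed limit or range.

## Working session

There is one attempt and no reset: what is moved stays moved. The work goes in short steps, Python scripts to look and compute and a shell command to move; the robot and the scene stay as the last step left them, time stands still between calls to the robot, and variables do not carry over. Pictures are saved under pics/ and viewed, about 8 in all and at most 12, crops included, and the job is handed in when it is done.

```bash
mkdir -p pics; ls; python3 - <<'E'
from workcell import r, imaging
import cv2,numpy as np
for n in ("scene","side"):
    d=imaging.read_camera(n); cv2.imwrite(f"pics/{n}0.png",d["color"]); np.savez(f"{n}0.npz",**d)
    print(n,d["fx"],d["cx"],d["cy"],np.round(-d["R"].T@d["t"],3),np.round(d["R"][2],2))
print(r.observe())
E
```

```text
pics
scene 388.46634091514477 279.3059310658212 210.9677844178781 [1.255 0.513 0.821] [-0.66 -0.43 -0.62]
side 417.81403722266384 273.36484911979363 212.92272132501907 [ 0.121 -0.881  0.937] [ 0.32  0.73 -0.6 ]
{'t': 0.1, 'qpos': array([ 1.17390352e+00,  2.21148311e-01,  1.52751914e+00, -3.60113258e-06,
        1.39467632e+00, -1.26119682e-01]), 'joint_velocities': array([-0.00316846, -0.00214303, -0.00270854, -0.00014486, -0.00098105,
       -0.00044178]), 'joint_efforts': array([-7.95533333e-05, -4.95945704e+01, -3.88515294e+01,  7.01431953e-02,
        5.16382407e-02, -5.55755139e-05]), 'ee_pos': array([0.16697061, 0.60170084, 0.22153411]), 'tcp_rot': array([-2.24651079e-04,  1.34972979e-01,  9.90848893e-01, -8.46249087e-04]), 'force': array([ 0.1249247 , -0.31822636, -1.25180573]), 'torque': array([ 0.0052415 , -0.02112575, -0.0046803 ]), 'finger_gap': 0.08750347981689384}
```

View pics/scene0.png

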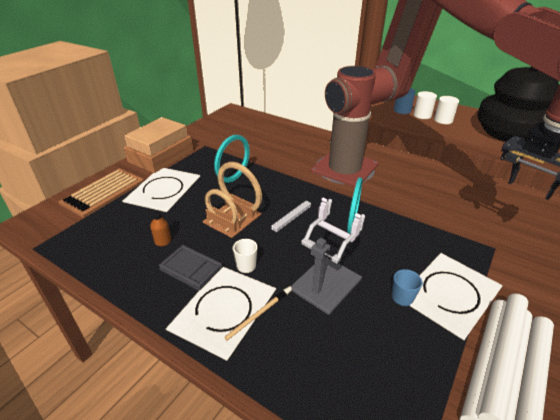

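View pics/side0.png

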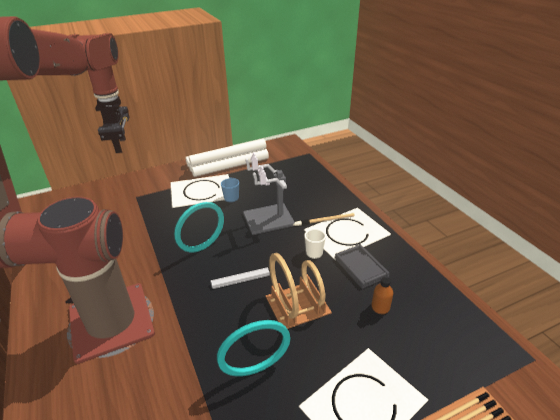

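Scene view: the rack is at (232,212). Its larger pale ring is around (240,187) and the smaller one around (222,207). The turquoise decoy rings are at (232,158) and (355,207), and the stand is at (325,255) with its hook tips at (325,205) and (358,222). Side view: the large pale ring is at (284,287), the small one at (313,287), and the decoys at (200,227) and (255,348). The frame meant is the larger pale ring, the one nearer the robot. Next I measure it and confirm with a crop.

```bash
cat > h.py <<'E'
import numpy as np,cv2
def cloud(d):
    Z=d["range_z"]; v,u=np.indices(Z.shape)
    P=np.dstack([(u-d["cx"])/d["fx"]*Z,(v-d["cy"])/d["fy"]*Z,Z])
    W=(P-d["t"])@d["R"]; W[Z<=0]=np.nan
    return W
def load(n): return dict(np.load(n+".npz"))
def box(W,lo,hi): return np.nan_to_num((W>lo)&(W<hi)).all(2)
E
python3 - <<'E'
from h import *
out=[]
for n,(a,b,c,e) in (("scene0",(170,120,400,330)),("side0",(200,140,360,340))):
    d=load(n);W=cloud(d);hsv=cv2.cvtColor(d["color"],cv2.COLOR_BGR2HSV)
    m=np.zeros(W.shape[:2],bool);m[b:e,a:c]=1
    wood=m&(hsv[...,0]>8)&(hsv[...,0]<24)&(hsv[...,1]>70)&(hsv[...,2]>90)&(W[...,2]>.065)
    P=W[wood];print(n,len(P),P.min(0),P.max(0))
    wd=P
    np.save(n+"_wood.npy",P)
    # stand: grey pixels with z>.1
    gr=m&(hsv[...,1]<70)&(W[...,2]>.17)&(W[...,2]<.3);Q=W[gr]
    print(" steel",len(Q),np.nanmedian(Q,0));np.save(n+"_steel.npy",Q)
    for z0 in np.arange(.17,.3,.01):
        q=Q[(Q[:,2]>z0)&(Q[:,2]<z0+.01)]
        if len(q):print("  ",round(z0,2),len(q),q.min(0).round(3),q.max(0).round(3))
    out.append(cv2.resize(d["color"][b:e,a:c],None,fx=2 if n=="side0" else 1.7,fy=2 if n=="side0" else 1.7,interpolation=cv2.INTER_CUBIC))
h=max(o.shape[0] for o in out)
cv2.imwrite("pics/crop0.png",np.hstack([cv2.copyMakeBorder(o,0,h-o.shape[0],0,0,0) for o in out]))
P=np.vstack([np.load(n+"_wood.npy") for n in("scene0","side0")])
# two rings: split by clustering along horizontal normal
rng=np.random.default_rng(0);rest=P
for k in range(2):
    best=None
    for _ in range(3000):
        a=rest[rng.choice(len(rest),3,False)];nn=np.cross(a[1]-a[0],a[2]-a[0]);l=np.linalg.norm(nn)
        if l<1e-4: continue
        nn/=l
        if abs(nn[2])>.15: continue
        i=abs((rest-a[0])@nn)<.007
        if best is None or i.sum()>best.sum():best=i
    I=rest[best];c=I.mean(0);u=np.linalg.svd(I-c)[2];nn=u[2]
    # circle fit
    p=(I-c)@u[:2].T;A=np.c_[2*p,np.ones(len(p))];s=np.linalg.lstsq(A,(p**2).sum(1),rcond=None)[0]
    C=c+s[:2]@u[:2];print("ring",len(I),"n",nn,"C",C,"r",np.sqrt(s[2]+s[0]**2+s[1]**2),"top",I[:,2].max(),"yaw",np.degrees(np.arctan2(nn[1],nn[0])))
    rest=rest[~best]
E
```

```text
scene0 1853 [ 0.01284901 -0.69037742  0.06500629] [0.55317516 0.06277785 0.22812531]
 steel 1329 [0.57151411 0.2159524  0.19697463]
   0.17 286 [ 0.022 -0.319  0.17 ] [0.647 0.272 0.18 ]
   0.18 134 [-0.003 -0.323  0.18 ] [0.647 0.274 0.19 ]
   0.19 320 [ 0.003 -0.159  0.19 ] [0.639 0.282 0.2  ]
   0.2 182 [ 0.007 -0.052  0.2  ] [0.613 0.284 0.21 ]
   0.21 77 [ 0.002 -0.026  0.21 ] [0.573 0.283 0.22 ]
   0.22 118 [ 0.003 -0.027  0.22 ] [0.572 0.284 0.23 ]
   0.23 123 [0.028 0.002 0.23 ] [0.573 0.284 0.24 ]
   0.24 54 [0.535 0.174 0.24 ] [0.568 0.283 0.249]
   0.25 35 [0.543 0.176 0.25 ] [0.565 0.283 0.259]
side0 826 [ 0.44093934 -0.26401102  0.06540646] [0.59502956 0.6741438  0.19160977]
 steel 524 [0.56202775 0.20664096 0.20297004]
   0.17 82 [0.339 0.163 0.17 ] [0.643 0.267 0.18 ]
   0.18 47 [0.56  0.165 0.18 ] [0.645 0.269 0.19 ]
   0.19 91 [0.523 0.168 0.19 ] [0.637 0.274 0.2  ]
   0.2 103 [0.524 0.166 0.2  ] [0.621 0.28  0.21 ]
   0.21 47 [0.522 0.17  0.21 ] [0.569 0.278 0.219]
   0.22 48 [0.521 0.171 0.22 ] [0.57  0.278 0.23 ]
   0.23 60 [0.518 0.172 0.23 ] [0.57  0.281 0.24 ]
   0.24 27 [0.523 0.172 0.241] [0.566 0.282 0.25 ]
   0.25 19 [0.544 0.171 0.25 ] [0.564 0.278 0.258]
ring 870 n [ 0.99801031 -0.05712428  0.02668766] C [ 0.45457521 -0.17365944  0.1060235 ] r 0.08221022046087875 top 0.19179255253971958 yaw -3.2759310850224086
ring 594 n [ 0.94854087  0.31658237 -0.0067695 ] C [ 0.16163433 -0.29509183  0.15558203] r 0.33669566128786654 top 0.22812531260344482 yaw 18.456804788825078
```

View pics/crop0.png

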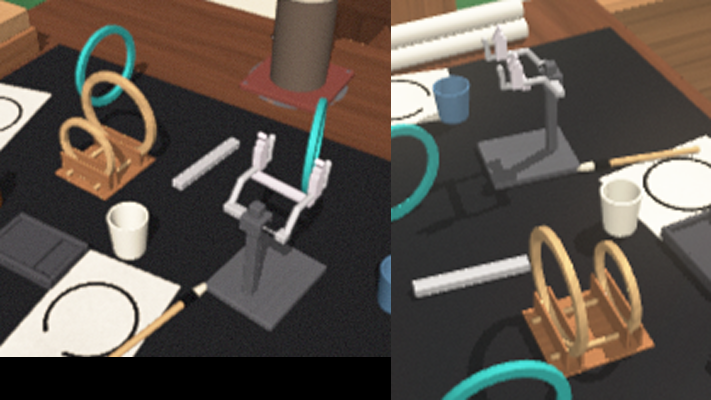

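The crop confirms it: the larger pale ring, left crop (118,110) and right crop (558,297), is in the rack slot nearer the robot. Both turquoise rings stand outside the rack. Next come the refined fits for the ring, stand foot, post, tips and arms.

```bash
python3 - <<'E'
from h import *
allP=[]
for n in("scene0","side0"):
    d=load(n);W=cloud(d);hsv=cv2.cvtColor(d["color"],cv2.COLOR_BGR2HSV)
    wood=(hsv[...,0]>8)&(hsv[...,0]<24)&(hsv[...,1]>70)
    m=wood&box(W,[.42,-.30,.07],[.50,-.05,.20]);P=W[m]
    c=P.mean(0);
    for _ in range(4):
        u=np.linalg.svd(P-c)[2];nn=u[2]*np.sign(u[2][0]);P=P[abs((P-c)@nn)<.010];c=P.mean(0)
    p=(P-c)@u[:2].T
    s=np.linalg.lstsq(np.c_[2*p,np.ones(len(p))],(p**2).sum(1),rcond=None)[0]
    C=c+s[:2]@u[:2]
    T=P[P[:,2]>.176]
    print(n,"big",len(P),"n",nn.round(3),"C",C.round(4),"r",np.sqrt(s[2]+s[0]**2+s[1]**2).round(4),"top pts x",np.percentile(T[:,0],[2,50,98]).round(4),"y",np.percentile(T[:,1],[2,50,98]).round(4),"z",np.percentile(P[:,2],99.5).round(4))
    # stand foot
    f=box(W,[.45,.08,.009],[.75,.36,.020])&(hsv[...,1]<80)
    k,lab,st,_=cv2.connectedComponentsWithStats(f.astype(np.uint8));j=1+st[1:,4].argmax();F=W[lab==j]
    r=cv2.minAreaRect((F[:,:2]*1000).astype(np.float32));print("  foot",len(F),r,np.median(F[:,2]))
    po=W[box(W,[.58,.15,.03],[.70,.30,.165])&(hsv[...,1]<80)];print("  post",len(po),po.min(0).round(3),np.median(po,0).round(3),po.max(0).round(3))
    # tips left/right
    S=W[box(W,[.50,.15,.17],[.70,.30,.30])&(hsv[...,1]<80)]
    for nm,q in(("R",S[(S[:,1]<.21)]),("L",S[S[:,1]>.235])):
        for z0 in np.arange(.17,.265,.01):
            g=q[(q[:,2]>z0)&(q[:,2]<z0+.01)]
            if len(g):print("  ",nm,round(z0,3),len(g),"x",np.percentile(g[:,0],[3,50,97]).round(3),"y",np.percentile(g[:,1],[3,50,97]).round(3))
d=load("scene0");c1=cv2.resize(d["color"][190:300,285:375],None,fx=5,fy=5,interpolation=cv2.INTER_CUBIC)
d=load("side0");c2=cv2.resize(d["color"][145:235,235:300],None,fx=5,fy=5,interpolation=cv2.INTER_CUBIC)
c2=cv2.copyMakeBorder(c2,0,c1.shape[0]-c2.shape[0],0,0,0)
cv2.imwrite("pics/stand.png",np.hstack([c1,c2]))
E
```

```text
scene0 big 465 n [ 0.999 -0.041 -0.006] C [ 0.4555 -0.1695  0.1054] r 0.0816 top pts x [0.4477 0.4568 0.4614] y [-0.2162 -0.1657 -0.1254] z 0.1913
  foot 1950 ((607.1468505859375, 218.1129150390625), (138.65499877929688, 212.1290740966797), 82.92283630371094) 0.015730342245052435
  post 337 [0.62  0.169 0.031] [0.636 0.223 0.101] [0.648 0.271 0.165]
   R 0.17 88 x [0.615 0.626 0.643] y [0.169 0.188 0.208]
   R 0.18 25 x [0.57  0.61  0.639] y [0.17  0.177 0.208]
   R 0.19 88 x [0.542 0.571 0.607] y [0.172 0.187 0.208]
   R 0.2 76 x [0.527 0.567 0.6  ] y [0.174 0.18  0.187]
   R 0.21 33 x [0.528 0.556 0.562] y [0.174 0.185 0.188]
   R 0.22 38 x [0.526 0.552 0.56 ] y [0.174 0.185 0.188]
   R 0.23 47 x [0.521 0.548 0.559] y [0.175 0.185 0.188]
   R 0.24 24 x [0.544 0.55  0.555] y [0.175 0.183 0.187]
   R 0.25 16 x [0.544 0.551 0.553] y [0.176 0.182 0.187]
   L 0.17 110 x [0.619 0.634 0.641] y [0.235 0.254 0.272]
   L 0.18 30 x [0.578 0.62  0.63 ] y [0.235 0.268 0.274]
   L 0.19 104 x [0.56  0.578 0.618] y [0.236 0.259 0.281]
   L 0.2 88 x [0.54  0.582 0.611] y [0.268 0.275 0.283]
   L 0.
[... 944 characters left out ...]
0.172 0.175 0.183]
   R 0.23 30 x [0.52  0.541 0.555] y [0.173 0.177 0.187]
   R 0.24 15 x [0.53  0.545 0.555] y [0.172 0.176 0.187]
   R 0.25 11 x [0.544 0.548 0.553] y [0.171 0.178 0.187]
   L 0.17 17 x [0.619 0.627 0.635] y [0.245 0.26  0.267]
   L 0.18 10 x [0.609 0.616 0.621] y [0.262 0.264 0.268]
   L 0.19 30 x [0.539 0.571 0.612] y [0.261 0.268 0.273]
   L 0.2 46 x [0.535 0.563 0.603] y [0.265 0.271 0.278]
   L 0.21 25 x [0.534 0.555 0.568] y [0.267 0.271 0.277]
   L 0.22 23 x [0.534 0.557 0.57 ] y [0.264 0.271 0.276]
   L 0.23 30 x [0.531 0.551 0.569] y [0.267 0.273 0.281]
   L 0.24 12 x [0.553 0.557 0.565] y [0.268 0.272 0.281]
   L 0.25 8 x [0.558 0.559 0.564] y [0.266 0.273 0.278]
```

View pics/stand.png

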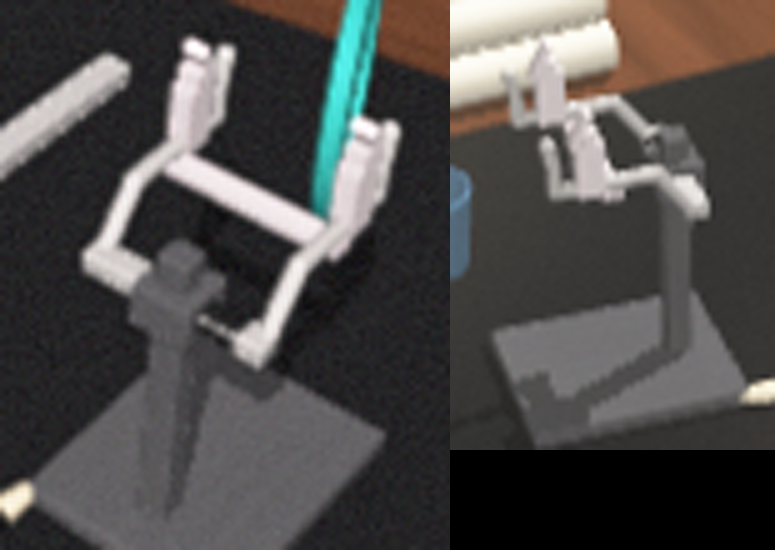

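Enlarged view: left crop, tips at (225,50) and (390,130), with the pink catch jaws behind them and the crossbar from (170,165) to (330,235). Right crop, the post top is at (680,150). The tips face the robot and the stand is yawed about -7°. I'll move up and turn to look at the stand with the wrist camera.

```bash
python3 -m jog '{"offset":[[0,0,-1],[0,0,-1],[0,0,-1],[0,0,-1],[0,0,-1],[0,0,-1],[0,0,-1],[0,0,-1],[0,0,-1],[0,0,0],[0,0,0],[0,0,0]],"twist":[[0,0,1],[0,0,1],[0,0,1],[0,0,1],[0,0,1],[0,0,1],[0,0,1],[0,0,1],[0,0,1],[0,0,1],[0,0,1],[0,0,1]],"jaw":[-1,-1,-1,-1,-1,-1,-1,-1,-1,-1,-1,-1]}' 20
python3 -m jog '{"offset":[[0,0,0],[0,0,0],[0,0,0],[0,0,0],[0,0,0],[0,0,0],[0,0,0],[0,0,0],[0,0,0]],"twist":[[0,0,1],[0,0,1],[0,0,1],[0,0,1],[0,0,1],[0,0,1],[0,0,1],[0,0,1],[0,0,0.4]],"jaw":[-1,-1,-1,-1,-1,-1,-1,-1,-1]}'
cat >> h.py <<'E'
from scipy.spatial.transform import Rotation as Ro
def go(target,yaw):
    """print tool-frame offset (units of 20mm) and twist (units of 4deg) to a tool-down pose, jaw axis at yaw deg"""
    from workcell import r
    o=r.observe();q=o["tcp_rot"];R=Ro.from_quat([*q[1:],q[0]])
    a=np.radians(yaw);y=np.array([np.cos(a),np.sin(a),0]);z=np.array([0,0,-1.]);T=Ro.from_matrix(np.c_[np.cross(y,z),y,z])
    off=R.inv().apply(np.array(target)-o["ee_pos"])/.02
    tw=np.degrees((R.inv()*T).as_rotvec())/4
    yy=R.as_matrix()[:,1]
    print("t",round(o["t"],2),"pos",o["ee_pos"].round(4),"yaw",np.degrees(np.arctan2(yy[1],yy[0])).round(2),"z",R.as_matrix()[:,2].round(4),"F",o["force"].round(2),"gap",round(o["finger_gap"],4))
    print("offset",off.round(2),"twist",tw.round(2))
E
python3 -c "
from h import *
go([.5,.226,.40],-7)"
```

```text
t: 1.1
ee_pos: [0.1672, 0.6022, 0.4026]
tcp_rot: [-0.0, 0.528, 0.849, 0.0]
force: [0.4, 0.1, 0.3]
finger_gap: 0.0873
t: 1.85
ee_pos: [0.1671, 0.6021, 0.4018]
tcp_rot: [0.0, 0.751, 0.661, -0.001]
force: [-0.2, 0.3, 1.0]
finger_gap: 0.087
t 1.85 pos [0.1671 0.6021 0.4018] yaw -7.32 z [-5.0e-04 -1.1e-03 -1.0e+00] F [-0.17  0.27  0.97] gap 0.087
offset [-16.53  18.9    0.1 ] twist [-0.    0.02 -0.08]
```

```bash
python3 -m jog '{"offset":[[-0.8,0.95,0],[-0.8,0.95,0],[-0.8,0.95,0],[-0.8,0.95,0],[-0.8,0.95,0],[-0.8,0.95,0],[-0.8,0.95,0],[-0.8,0.95,0],[-0.8,0.95,0],[-0.8,0.95,0],[-0.8,0.95,0],[-0.8,0.95,0]],"twist":[[0,0,0],[0,0,0],[0,0,0],[0,0,0],[0,0,0],[0,0,0],[0,0,0],[0,0,0],[0,0,0],[0,0,0],[0,0,0],[0,0,0]],"jaw":[-1,-1,-1,-1,-1,-1,-1,-1,-1,-1,-1,-1]}'
python3 -m jog '{"offset":[[-0.9,0.95,0],[-0.9,0.95,0],[-0.9,0.95,0],[-0.9,0.95,0],[-0.9,0.95,0],[-0.9,0.95,0],[-0.8,0.9,0],[-0.7,0.8,0],[0,0,0],[0,0,0]],"twist":[[0,0,0],[0,0,0],[0,0,0],[0,0,0],[0,0,0],[0,0,0],[0,0,0],[0,0,0],[0,0,0],[0,0,0]],"jaw":[-1,-1,-1,-1,-1,-1,-1,-1,-1,-1]}'
python3 - <<'E'
from h import *
go([.5,.226,.40],-7)
from workcell import imaging
for n in("wrist","scene","side"):
    d=imaging.read_camera(n);np.savez(n+"1.npz",**d)
    if n=="wrist":
        cv2.imwrite("pics/wrist1.png",d["color"]);print(-d["R"].T@d["t"],d["R"][2],d["fx"],(d["range_z"]>0).mean())
E
```

```text
t: 2.85
ee_pos: [0.3702, 0.3823, 0.4021]
tcp_rot: [-0.0, 0.75, 0.662, -0.0]
force: [-0.6, 0.7, -0.4]
finger_gap: 0.087
t: 3.68
ee_pos: [0.4997, 0.2274, 0.4018]
tcp_rot: [-0.0, 0.75, 0.661, -0.001]
force: [0.3, -0.1, -0.6]
finger_gap: 0.0872
t 3.68 pos [0.4997 0.2274 0.4018] yaw -7.24 z [-1.6e-03 -2.0e-04 -1.0e+00] F [ 0.27 -0.12 -0.63] gap 0.0872
offset [-0.07  0.03  0.09] twist [-0.02  0.01 -0.06]
[0.50943355 0.30177709 0.56530319] [-0.03695331 -0.272287   -0.96150624] 336.59926439091515 0.9960416666666667
```

View pics/wrist1.png

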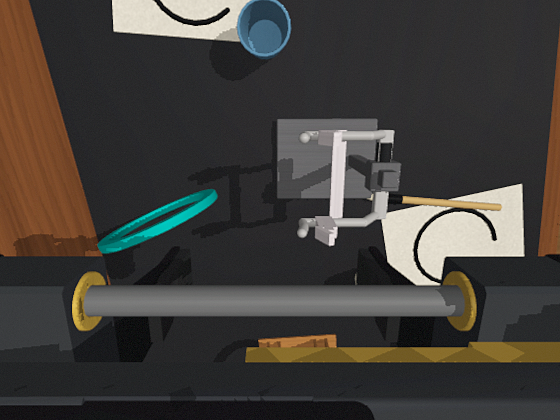

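Wrist view: the tips are at (303,138) and (302,229), the catch crossbar at x≈337 from 133 to 215, and the head on the post at (385,176). The foot spans (276–378, 119–198). Now I take metric values from this view.

```bash
python3 - <<'E'
from h import *
d=load("wrist1");W=cloud(d);hsv=cv2.cvtColor(d["color"],cv2.COLOR_BGR2HSV)
# foot top contour on plane z=.014
m=np.zeros(W.shape[:2],np.uint8)
f=(hsv[...,2]>45)&(hsv[...,2]<130)&(hsv[...,1]<60)&box(W,[.4,.1,.004],[.75,.36,.026]);f[:,:270]=0;f[:,385:]=0
P=W[f];r=cv2.minAreaRect((P[:,:2]*1000).astype(np.float32));print("foot",len(P),r,np.median(P[:,2]))
st=(hsv[...,2]>110)&(hsv[...,1]<60)&box(W,[.5,.13,.15],[.70,.32,.29])
st[:, :295]=0;st[250:]=0
for nm,(a,b) in dict(farL=(125,150),nearR=(205,245)).items():
    g=np.zeros_like(st);g[a:b]=1;g&=st
    for x0 in range(296,400,6):
        k=g[:,x0:x0+6];q=W[:,x0:x0+6][k]
        if len(q)>2:print(nm,x0,len(q),"x",np.median(q[:,0]).round(4),"y",np.percentile(q[:,1],[5,50,95]).round(4),"z",np.percentile(q[:,2],[50,98]).round(4))
# crossbar rows 150-200
for y in (155,165,175,185,195):
    c=np.where(st[y,320:355])[0]+320
    print("bar",y,c.min(),c.max(),W[y,c.min()].round(4),W[y,c.max()].round(4),np.median(W[y,c,2]).round(4))
# head
h=(hsv[...,2]<130)&box(W,[.58,.15,.17],[.70,.30,.26]);h[:,:365]=0
q=W[h];print("head",len(q),np.percentile(q,[2,50,98],axis=0).round(4))
hh,_=np.histogram(q[:,2],np.arange(.17,.26,.005));print(hh)
E
```

```text
foot 5725 ((585.7132568359375, 230.48960876464844), (264.6164855957031, 176.32545471191406), 83.29120635986328) 0.015186460196447451
farL 296 13 x 0.5316 y [0.277  0.2801 0.2824] z [0.239  0.2406]
farL 302 63 x 0.5353 y [0.2757 0.28   0.2835] z [0.2395 0.2415]
farL 308 53 x 0.5445 y [0.2748 0.2794 0.2826] z [0.2045 0.2374]
farL 314 63 x 0.5491 y [0.2732 0.2778 0.2824] z [0.2048 0.2379]
farL 320 90 x 0.5519 y [0.2714 0.2777 0.2826] z [0.2407 0.2455]
farL 326 94 x 0.5563 y [0.2714 0.2776 0.2821] z [0.2499 0.254 ]
farL 332 120 x 0.5618 y [0.2607 0.2751 0.2815] z [0.2549 0.2571]
farL 338 119 x 0.5749 y [0.2599 0.2721 0.2799] z [0.2038 0.2548]
farL 344 74 x 0.5813 y [0.2603 0.2726 0.2779] z [0.203  0.2054]
farL 350 54 x 0.5882 y [0.2689 0.273  0.2768] z [0.2037 0.2055]
farL 356 54 x 0.5944 y [0.268  0.2722 0.276 ] z [0.2036 0.2056]
farL 362 53 x 0.6006 y [0.2671 0.2715 0.2752] z [0.2035 0.2049]
farL 368 55 x 0.607 y [0.2663 0.2705 0.2744] z [0.2036 0.2056]
farL 374 61 x 0.6165 y [0.2553 0.2689 0.273 ] z [0.1923 0.2018]
farL 380 78 x 0.6278 y [0.2584 0.2656 0.2716] z [0.1742 0.187 ]
farL 3
[... 960 characters left out ...]
5 0.2005]
nearR 374 84 x 0.6177 y [0.1692 0.1766 0.1841] z [0.1729 0.1855]
nearR 380 83 x 0.6251 y [0.1674 0.1757 0.1836] z [0.1723 0.174 ]
nearR 386 5 x 0.6296 y [0.1782 0.1805 0.1825] z [0.1724 0.1726]
bar 155 332 344 [0.5663 0.2539 0.1959] [0.5795 0.2522 0.1949] 0.1955
bar 165 332 344 [0.5656 0.243  0.1952] [0.5787 0.2412 0.1946] 0.1953
bar 175 331 343 [0.5636 0.2321 0.1952] [0.5766 0.2306 0.1962] 0.1953
bar 185 331 343 [0.5625 0.2211 0.1963] [0.576  0.219  0.1947] 0.196
bar 195 330 342 [0.5607 0.2094 0.1947] [0.574  0.2079 0.1952] 0.1954
head 1227 [[0.6091 0.189  0.1705]
 [0.6248 0.2266 0.1793]
 [0.6427 0.2573 0.1982]]
[276 486 125  38  43 253   6   0   0   0   0   0   0   0   0   0   0]
```

```bash
python3 - <<'E'
from h import *
a=np.radians(-7.1);ex=np.array([np.cos(a),np.sin(a)]);ey=np.array([-ex[1],ex[0]])
for n in("wrist1","scene1","side1"):
    d=load(n);W=cloud(d);hsv=cv2.cvtColor(d["color"],cv2.COLOR_BGR2HSV)
    sx=W[...,:2]@ex;sy=W[...,:2]@ey;z=W[...,2];g=hsv[...,1]<80
    def rep(nm,m):
        if m.sum()>3:print(n,nm,m.sum(),"sx",np.percentile(sx[m],[2,10,50,90,98]).round(4),"sy",np.percentile(sy[m],[2,50,98]).round(4),"z",np.median(z[m]).round(4))
    near=g&(sx>.47)&(sx<.66)&(abs(sy-.296)<.07)
    rep("posttop",near&(z>.188)&(z<.202)&(sx>.565)&(abs(sy-.296)<.025))
    rep("post",near&(z>.04)&(z<.15)&(sx>.55)&(abs(sy-.296)<.03))
    for nm,s in(("L",.3436),("R",.2482)):
        t=near&(abs(sy-s)<.009)
        rep(nm+"tiptop",t&(z>.2375)&(z<.2425)&(sx<.507))
        for z0 in(.234,.238,.242,.246,.250,.254): 
            m=t&(abs(z-z0)<.002)&(sx>.507)
            if m.sum()>2:print("   jaw",nm,z0,m.sum(),"front x0",(np.percentile(sx[m],[3,10,50])-(-.001+.011*(z0-.1995-.035)/.022)).round(4))
    ft=g&(z>.008)&(z<.021)&(sx>.43)&(sx<.68)&(abs(sy-.296)<.08)&(hsv[...,2]>55)
    rep("foot",ft)
E
```

```text
wrist1 posttop 301 sx [0.5863 0.5867 0.5936 0.6017 0.6033] sy [0.2865 0.2956 0.3039] z 0.1968
wrist1 post 233 sx [0.586  0.5862 0.5865 0.5939 0.6006] sy [0.2876 0.2983 0.3041] z 0.0842
wrist1 Ltiptop 69 sx [0.4917 0.4923 0.4959 0.4982 0.4991] sy [0.3391 0.3429 0.3474] z 0.2395
   jaw L 0.234 61 front x0 [0.5109 0.5111 0.5272]
   jaw L 0.238 38 front x0 [0.5096 0.5097 0.5107]
   jaw L 0.242 34 front x0 [0.5093 0.5096 0.5108]
   jaw L 0.246 36 front x0 [0.5094 0.5095 0.5106]
   jaw L 0.25 40 front x0 [0.5095 0.5097 0.5106]
   jaw L 0.254 105 front x0 [0.5097 0.5102 0.5137]
wrist1 Rtiptop 56 sx [0.4919 0.4924 0.4955 0.4982 0.4992] sy [0.2433 0.2478 0.2514] z 0.2394
   jaw R 0.234 69 front x0 [0.511  0.5111 0.5257]
   jaw R 0.238 44 front x0 [0.5097 0.5099 0.5116]
   jaw R 0.242 52 front x0 [0.5093 0.5096 0.5114]
   jaw R 0.246 40 front x0 [0.5092 0.5098 0.5108]
   jaw R 0.25 38 front x0 [0.5095 0.5096 0.5109]
   jaw R 0.254 85 front x0 [0.5098 0.5099 0.5133]
wrist1 foot 5594 sx [0.4736 0.4832 0.5323 0.6097 0.6256] sy [0.2339 0.2974 0.3583] z 0.0152
scene1 posttop 65 sx [0.5889 0.5911 0.
[... 1308 characters left out ...]
ront x0 [0.5121 0.5122 0.518 ]
   jaw L 0.238 4 front x0 [0.5121 0.5133 0.5189]
   jaw L 0.242 6 front x0 [0.51   0.5107 0.5145]
   jaw L 0.246 3 front x0 [0.514  0.5145 0.5174]
   jaw L 0.25 7 front x0 [0.5097 0.51   0.5129]
   jaw L 0.254 4 front x0 [0.5122 0.5124 0.5137]
side1 Rtiptop 4 sx [0.4927 0.4935 0.4968 0.4985 0.4988] sy [0.2424 0.2434 0.2495] z 0.2386
   jaw R 0.234 7 front x0 [0.5115 0.5118 0.5133]
   jaw R 0.238 6 front x0 [0.5127 0.5133 0.5174]
   jaw R 0.242 6 front x0 [0.5109 0.5112 0.5193]
   jaw R 0.246 5 front x0 [0.5103 0.5103 0.5121]
   jaw R 0.254 3 front x0 [0.5149 0.5153 0.5172]
side1 foot 987 sx [0.4734 0.4848 0.5458 0.6182 0.6383] sy [0.2263 0.2805 0.3547] z 0.0149
```

```bash
python3 -c "
from h import *
go([.453,-.172,.40],-2.4)"
```

```text
t 3.83 pos [0.4988 0.2289 0.4024] yaw -7.07 z [-5.e-04  2.e-04 -1.e+00] F [ 0.02 -0.86 -0.33] gap 0.087
offset [-20.17   0.19   0.12] twist [-0.01 -0.   -1.17]
```

```bash
python3 -m jog '{"offset":[[-1,0,0],[-1,0,0],[-1,0,0],[-1,0,0],[-1,0,0],[-1,0,0],[-1,0,0],[-1,0,0],[-1,0,0],[-1,0,0],[-1,0,0],[-1,0,0]],"twist":[[0,0,0],[0,0,0],[0,0,0],[0,0,0],[0,0,0],[0,0,0],[0,0,0],[0,0,0],[0,0,0],[0,0,0],[0,0,0],[0,0,0]],"jaw":[-1,-1,-1,-1,-1,-1,-1,-1,-1,-1,-1,-1]}'
python3 -m jog '{"offset":[[-1,0,0],[-1,0,0],[-1,0,0],[-1,0,0],[-1,0,0],[-1,0,0],[-1,0,0],[-1,0,0],[-0.2,0.2,0.1],[0,0,0],[0,0,0]],"twist":[[0,0,0],[0,0,0],[0,0,0],[0,0,0],[0,0,0],[0,0,0],[0,0,0],[0,0,0],[0,0,-0.6],[0,0,-0.6],[0,0,0]],"jaw":[-1,-1,-1,-1,-1,-1,-1,-1,-1,-1,-1]}'
python3 - <<'E'
from h import *
from workcell import imaging
go([.453,-.172,.40],-2.4)
d=imaging.read_camera("wrist");np.savez("wrist2.npz",**d);cv2.imwrite("pics/wrist2.png",d["color"])
W=cloud(d);hsv=cv2.cvtColor(d["color"],cv2.COLOR_BGR2HSV)
wood=(hsv[...,0]>8)&(hsv[...,0]<24)&(hsv[...,1]>70)&box(W,[.42,-.30,.07],[.49,-.03,.20])
P=W[wood];print(len(P))
for lo,hi in((.07,.1),(.1,.13),(.13,.15),(.15,.17),(.17,.18),(.18,.187),(.187,.195)):
    q=P[(P[:,2]>lo)&(P[:,2]<hi)]
    for s in(-1,1):
        k=q[(q[:,1]+.172)*s>0]
        if len(k)>3:print(lo,s,len(k),"x",np.percentile(k[:,0],[2,50,98]).round(4),"y",np.percentile(k[:,1],[2,50,98]).round(4))
E
```

```text
t: 4.83
ee_pos: [0.4692, -0.0097, 0.4028]
tcp_rot: [0.0, 0.749, 0.663, 0.0]
force: [0.3, 0.4, -0.2]
finger_gap: 0.0872
t: 5.75
ee_pos: [0.4534, -0.1726, 0.4004]
tcp_rot: [-0.0, 0.721, 0.693, 0.0]
force: [-0.0, 0.3, -0.6]
finger_gap: 0.0872
t 5.75 pos [ 0.4534 -0.1726  0.4004] yaw -2.2 z [-1.e-04  4.e-04 -1.e+00] F [-0.01  0.32 -0.61] gap 0.0872
offset [ 0.03 -0.02  0.02] twist [-0.   -0.01  0.05]
1353
0.1 1 37 x [0.4505 0.4567 0.4617] y [-0.0878 -0.0858 -0.0829]
0.13 -1 17 x [0.4423 0.4477 0.4529] y [-0.2519 -0.2506 -0.2472]
0.13 1 87 x [0.4504 0.4554 0.4614] y [-0.0981 -0.0933 -0.0883]
0.15 -1 72 x [0.4429 0.4483 0.4535] y [-0.2447 -0.2373 -0.2294]
0.15 1 162 x [0.4488 0.4549 0.4607] y [-0.1154 -0.107  -0.0983]
0.17 -1 96 x [0.444  0.4493 0.4552] y [-0.2279 -0.221  -0.2135]
0.17 1 159 x [0.4484 0.4544 0.46  ] y [-0.1306 -0.1229 -0.1154]
0.18 -1 130 x [0.4449 0.4506 0.4559] y [-0.2134 -0.2038 -0.1943]
0.18 1 191 x [0.4477 0.4536 0.4592] y [-0.1519 -0.1399 -0.1304]
0.187 -1 189 x [0.4459 0.451  0.4566] y [-0.1956 -0.1834 -0.1726]
0.187 1 213 x [0.4468 0.4523 0.4575] y [-0.1716 -0.1602 -0.1472]
```

View pics/wrist2.png

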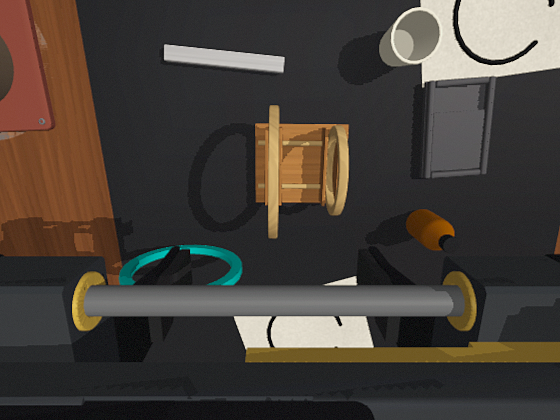

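The large ring's top edge runs at (273,105–238), the small one is at (340,170), and cup and paperweight are clear. Fit: centre (0.4516, -0.172), no lean, yaw -3.1°. Descend and grip.

```bash
python3 -m jog '{"offset":[[0,-0.09,1],[0,0,1],[0,0,1],[0,0,1],[0,0,1],[0,0,1],[0,0,1],[0,0,1],[0,0,1],[0,0,0.8],[0,0,0.5],[0,0,0]],"twist":[[0,0,0.22],[0,0,0],[0,0,0],[0,0,0],[0,0,0],[0,0,0],[0,0,0],[0,0,0],[0,0,0],[0,0,0],[0,0,0],[0,0,0]],"jaw":[-1,-1,-1,-1,-1,-1,-1,-1,-1,-1,-1,-1]}' 20
python3 -c "
from h import *
go([.4516,-.172,.162],-3.1)"
```

```text
t: 6.8
ee_pos: [0.4504, -0.1717, 0.1923]
tcp_rot: [-0.002, 0.726, 0.687, -0.001]
force: [-0.0, 0.3, -0.4]
finger_gap: 0.0872
t 6.8 pos [ 0.4504 -0.1717  0.1923] yaw -3.18 z [-0.0033  0.002  -1.    ] F [-0.02  0.34 -0.45] gap 0.0872
offset [-0.02  0.07  1.52] twist [-0.05 -0.03 -0.02]
```

```bash
python3 -m jog '{"offset":[[0,0.04,0.8],[0,0.03,0.7],[0,0,0],[0,0,0],[0,0,0],[0,0,0],[0,0,0],[0,0,0],[0,0,0],[0,0,0],[0,0,0],[0,0,0]],"twist":[[0,0,0],[0,0,0],[0,0,0],[0,0,0],[0,0,0],[0,0,0],[0,0,0],[0,0,0],[0,0,0],[0,0,0],[0,0,0],[0,0,0]],"jaw":[-1,-1,-1,0.3,1,1,1,1,1,1,1,1]}' 25
python3 -c "
from h import *
go([.4516,-.172,.33],-3.1)"
```

```text
t: 7.8
ee_pos: [0.4529, -0.1732, 0.1645]
tcp_rot: [-0.0, 0.727, 0.687, -0.0]
force: [-0.5, -1.1, 0.4]
finger_gap: 0.0348
t 7.8 pos [ 0.4529 -0.1732  0.1645] yaw -3.2 z [-0.  0. -1.] F [-0.5  -1.14  0.43] gap 0.0348
offset [ 0.06 -0.07 -8.27] twist [-0.   -0.   -0.02]
```

```bash
python3 -m jog '{"offset":[[0,0,0],[0,0,0],[0,0,0],[0,0,0],[0,0,0],[0,0,0],[0,0,0],[0,0,0]],"twist":[[0,0,0],[0,0,0],[0,0,0],[0,0,0],[0,0,0],[0,0,0],[0,0,0],[0,0,0]],"jaw":[1,1,1,1,1,1,1,1]}' 40
python3 -m jog '{"offset":[[0,0,-0.3],[0,0,-0.5],[0,0,-0.7],[0,0,-1],[0,0,-1],[0,0,-1],[0,0,-1],[0,0,-1],[0,0,-1],[0,0,-0.5],[0,0,-0.3],[0,0,0]],"twist":[[0,0,0],[0,0,0],[0,0,0],[0,0,0],[0,0,0],[0,0,0],[0,0,0],[0,0,0],[0,0,0],[0,0,0],[0,0,0],[0,0,0]],"jaw":[1,1,1,1,1,1,1,1,1,1,1,1]}'
python3 - <<'E'
from h import *
from workcell import imaging
go([.4516,-.172,.33],-3.1)
for n in("wrist","scene","side"):
    d=imaging.read_camera(n);np.savez(n+"3.npz",**d)
    W=cloud(d);hsv=cv2.cvtColor(d["color"],cv2.COLOR_BGR2HSV)
    w=(hsv[...,0]>8)&(hsv[...,0]<24)&(hsv[...,1]>70)&box(W,[.42,-.30,.15],[.485,-.03,.40]);P=W[w]
    c=P.mean(0);
    for _ in range(4):
        u=np.linalg.svd(P-c,full_matrices=False)[2];nn=u[2]*np.sign(u[2][0]);P=P[abs((P-c)@nn)<.010];c=P.mean(0)
    p=(P-c)@u[:2].T;s=np.linalg.lstsq(np.c_[2*p,np.ones(len(p))],(p**2).sum(1),rcond=None)[0];C=c+s[:2]@u[:2]
    print(n,len(P),"n",nn.round(3),"C",C.round(4),"r",np.sqrt(s[2]+s[0]**2+s[1]**2).round(4))
E
```

```text
t: 8.47
ee_pos: [0.4529, -0.1732, 0.1645]
tcp_rot: [-0.0, 0.727, 0.687, -0.0]
force: [-0.4, -0.0, -0.7]
finger_gap: 0.0119
t: 9.47
ee_pos: [0.4534, -0.1735, 0.3321]
tcp_rot: [0.001, 0.727, 0.687, 0.0]
force: [0.2, -0.3, -2.1]
finger_gap: 0.0118
t 9.47 pos [ 0.4534 -0.1735  0.3321] yaw -3.19 z [ 0.0021 -0.0013 -1.    ] F [ 0.19 -0.29 -2.13] gap 0.0118
offset [ 0.07 -0.09  0.1 ] twist [ 0.03  0.02 -0.02]
wrist 5597 n [ 0.999 -0.052  0.001] C [ 0.4534 -0.1723  0.2691] r 0.0885
scene 820 n [ 0.999 -0.053 -0.003] C [ 0.4565 -0.1692  0.2702] r 0.0819
side 862 n [ 0.999 -0.054 -0.007] C [ 0.4501 -0.1778  0.2697] r 0.0816
```

```bash
python3 - <<'E'
from h import *
for n in("wrist1","side1"):
    d=load(n);W=cloud(d);hsv=cv2.cvtColor(d["color"],cv2.COLOR_BGR2HSV)
    m=(hsv[...,0]>80)&(hsv[...,0]<95)&(hsv[...,1]>120)&box(W,[.2,.0,.0],[.6,.4,.4]);P=W[m];print(n,len(P),np.percentile(P,[1,50,99],axis=0).round(3))
    i=P[:,1].argsort();print(P[i[:3]].round(3),P[i[-3:]].round(3))
print("at sx=-45");go([.5428-.045*.9923,.2302+.045*.1236,.40],-7.1+.0)
E
```

```text
wrist1 2457 [[0.237 0.124 0.001]
 [0.329 0.183 0.132]
 [0.409 0.209 0.182]]
[[0.206 0.108 0.002]
 [0.205 0.109 0.003]
 [0.203 0.109 0.003]] [[0.408 0.21  0.089]
 [0.406 0.211 0.088]
 [0.408 0.211 0.096]]
side1 750 [[0.24  0.151 0.002]
 [0.315 0.174 0.092]
 [0.407 0.207 0.181]]
[[0.248 0.148 0.093]
 [0.248 0.149 0.131]
 [0.24  0.15  0.098]] [[0.25  0.226 0.005]
 [0.401 0.231 0.002]
 [0.252 0.289 0.005]]
at sx=-45
t 9.62 pos [ 0.4524 -0.1729  0.3292] yaw -3.2 z [-0.0018  0.0011 -1.    ] F [-0.12 -0.02 -1.41] gap 0.0112
offset [20.53  1.14 -3.52] twist [-0.03 -0.01  0.98]
```

```bash
python3 -m jog '{"offset":[[0.3,0,-0.8],[0.6,0,-0.9],[0.9,0,-0.9],[1,0,-0.7],[1,0,-0.2],[1,0.1,0],[1,0.1,0],[1,0.1,0],[1,0.1,0],[1,0.1,0],[1,0.1,0],[1,0.1,0]],"twist":[[0,0,0],[0,0,0],[0,0,0],[0,0,0],[0,0,0],[0,0,0],[0,0,0],[0,0,0],[0,0,0],[0,0,0],[0,0,0],[0,0,0]],"jaw":[1,1,1,1,1,1,1,1,1,1,1,1]}'
python3 -m jog '{"offset":[[1,0.1,0],[1,0.1,0],[1,0.1,0],[1,0.1,0],[1,0.1,0],[1,0,0],[1,0,0],[0.9,0,0],[0.6,0,0],[0.3,0,0],[0,0,0],[0,0,0]],"twist":[[0,0,0.2],[0,0,0.2],[0,0,0.2],[0,0,0.2],[0,0,0.2],[0,0,0],[0,0,0],[0,0,0],[0,0,0],[0,0,0],[0,0,0],[0,0,0]],"jaw":[1,1,1,1,1,1,1,1,1,1,1,1]}'
python3 -c "
from h import *
go([.5428-.045*.9923,.2302+.045*.1236,.30],-7.1)"
```

```text
t: 10.62
ee_pos: [0.4786, 0.0427, 0.3989]
tcp_rot: [-0.001, 0.727, 0.687, -0.001]
force: [-0.1, -0.9, -0.9]
finger_gap: 0.0116
t: 11.62
ee_pos: [0.5067, 0.2155, 0.4]
tcp_rot: [-0.0, 0.75, 0.661, -0.001]
force: [0.0, -0.7, -1.6]
finger_gap: 0.0114
t 11.62 pos [0.5067 0.2155 0.4   ] yaw -7.18 z [-1.e-03 -8.e-04 -1.e+00] F [ 0.03 -0.7  -1.58] gap 0.0114
offset [ 0.96 -0.55  5.  ] twist [-0.01  0.01 -0.02]
```

```bash
python3 -m jog '{"offset":[[0.5,-0.3,0],[0.46,-0.25,0],[0,0,0.6],[0,0,0.9],[0,0,0.9],[0,0,0.9],[0,0,0.9],[0,0,0.5],[0,0,0.3],[0,0,0],[0,0,0]],"twist":[[0,0,0],[0,0,0],[0,0,0],[0,0,0],[0,0,0],[0,0,0],[0,0,0],[0,0,0],[0,0,0],[0,0,0],[0,0,0]],"jaw":[1,1,1,1,1,1,1,1,1,1,1]}'
python3 - <<'E'
from h import *
from workcell import imaging
go([.5428,.2302,.30],-7.1)
a=np.radians(-7.1);ex=np.array([np.cos(a),np.sin(a)]);ey=np.array([-ex[1],ex[0]])
im=[]
for n in("wrist","scene","side"):
    d=imaging.read_camera(n);np.savez(n+"4.npz",**d)
    W=cloud(d);hsv=cv2.cvtColor(d["color"],cv2.COLOR_BGR2HSV)
    w=(hsv[...,0]>8)&(hsv[...,0]<24)&(hsv[...,1]>70)&box(W,[.46,.10,.13],[.54,.36,.345]);P=W[w]
    if len(P)<50: print(n,len(P));continue
    c=P.mean(0)
    for _ in range(4):
        u=np.linalg.svd(P-c,full_matrices=False)[2];nn=u[2]*np.sign(u[2][0]);P=P[abs((P-c)@nn)<.010];c=P.mean(0)
    p=(P-c)@u[:2].T;s=np.linalg.lstsq(np.c_[2*p,np.ones(len(p))],(p**2).sum(1),rcond=None)[0];C=c+s[:2]@u[:2]
    print(n,len(P),"n",nn.round(3),"C",C.round(4),"r",np.sqrt(s[2]+s[0]**2+s[1]**2).round(4),"rel stand",(C[:2]@ex-.5102).round(4),(C[:2]@ey-.2955).round(4))
cs=[cv2.resize(np.load(f"{n}4.npz")["color"][a:b,c:e],(390,480),interpolation=cv2.INTER_CUBIC) for n,a,b,c,e in(("scene",130,290,260,390),("side",100,260,190,320))]
cv2.imwrite("pics/pre.png",np.hstack(cs))
E
```

```text
t: 12.53
ee_pos: [0.4984, 0.2363, 0.301]
tcp_rot: [0.0, 0.75, 0.661, 0.0]
force: [0.5, 0.4, -0.5]
finger_gap: 0.0115
t 12.53 pos [0.4984 0.2363 0.301 ] yaw -7.2 z [ 5.e-04  1.e-04 -1.e+00] F [ 0.54  0.41 -0.47] gap 0.0115
offset [-0.02  2.24  0.05] twist [ 0.01 -0.   -0.02]
wrist 5610 n [ 0.992 -0.122 -0.002] C [0.4983 0.2376 0.238 ] r 0.0885 rel stand -0.0451 0.0019
scene 1049 n [ 0.993 -0.121 -0.002] C [0.5028 0.2391 0.241 ] r 0.0816 rel stand -0.0408 0.0039
side 416 n [ 0.992 -0.122 -0.001] C [0.4965 0.231  0.2425] r 0.0821 rel stand -0.046 -0.0049
```

View pics/pre.png

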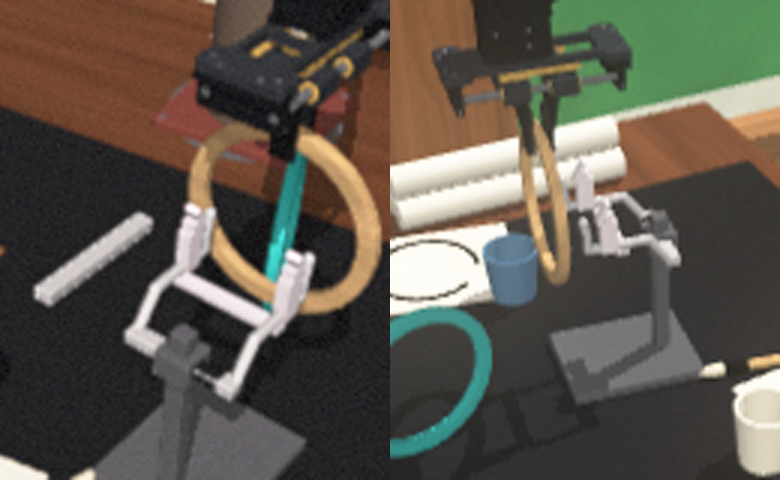

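Left crop: the held ring stands in front of the tips, at (285,215). Right crop: ring at (545,205) and tips at (585,200), clear of each other. The three cameras agree that the frame is 44–45 mm in front of the hook plane and about 1.5 mm left. Move over, then lower.

```bash
python3 -m jog '{"offset":[[-0.04,0.4,0],[-0.04,0.6,0],[0,0.6,0],[0,0.4,0],[0,0.23,0],[0,0,0],[0,0,0.4],[0,0,0.6],[0,0,0.5],[0,0,0.3],[0,0,0],[0,0,0]],"twist":[[0,0,0],[0,0,0],[0,0,0],[0,0,0],[0,0,0],[0,0,0],[0,0,0],[0,0,0],[0,0,0],[0,0,0],[0,0,0],[0,0,0]],"jaw":[1,1,1,1,1,1,1,1,1,1,1,1]}' 40
python3 - <<'E'
from h import *
from workcell import imaging
go([.5428,.2302,.2135],-7.1)
a=np.radians(-7.1);ex=np.array([np.cos(a),np.sin(a)]);ey=np.array([-ex[1],ex[0]])
d=imaging.read_camera("wrist");np.savez("wrist5.npz",**d);W=cloud(d);hsv=cv2.cvtColor(d["color"],cv2.COLOR_BGR2HSV)
w=(hsv[...,0]>8)&(hsv[...,0]<24)&(hsv[...,1]>70)&box(W,[.48,.10,.13],[.60,.36,.345]);P=W[w]
c=P.mean(0);u=np.linalg.svd(P-c,full_matrices=False)[2];print(u[2],"ring sx",np.percentile(P[:,:2]@ex,[1,50,99])-.5097,"sy",np.percentile(P[:,:2]@ey,[.5,99.5]).mean()-.2957)
E
```

```text
t: 13.68
ee_pos: [0.5417, 0.2291, 0.2636]
tcp_rot: [-0.0, 0.75, 0.661, -0.001]
force: [-0.6, 0.4, -0.7]
finger_gap: 0.0116
t 13.68 pos [0.5417 0.2291 0.2636] yaw -7.18 z [-1.6e-03 -5.0e-04 -1.0e+00] F [-0.61  0.42 -0.67] gap 0.0116
offset [0.06 0.05 2.51] twist [-0.02  0.01 -0.02]
[-0.99297577  0.11737892 -0.01487629] ring sx [-0.00700294 -0.00081508  0.00538425] sy 0.024680374263339855
```

```bash
python3 -m jog '{"offset":[[0,0.04,0.15],[0,0,0.15],[0,0,0.15],[0,0,0.1],[0,0,0.1],[0,0,0]],"twist":[[0,0,0],[0,0,0],[0,0,0],[0,0,0],[0,0,0],[0,0,0]],"jaw":[1,1,1,1,1,1]}'; python3 -m jog '{"offset":[[0,0,0.1],[0,0,0.1],[0,0,0.1],[0,0,0]],"twist":[[0,0,0],[0,0,0],[0,0,0],[0,0,0]],"jaw":[1,1,1,1]}'
```

```text
t: 14.23
ee_pos: [0.5428, 0.2291, 0.2512]
tcp_rot: [-0.0, 0.75, 0.661, -0.0]
force: [-2.9, 0.0, 0.8]
finger_gap: 0.0115
t: 14.57
ee_pos: [0.5426, 0.2291, 0.2447]
tcp_rot: [-0.001, 0.75, 0.661, -0.001]
force: [-2.5, 1.2, -1.0]
finger_gap: 0.0113
```

```bash
python3 -m jog '{"offset":[[0,0,0.1],[0,0,0.1],[0,0,0]],"twist":[[0,0,0],[0,0,0],[0,0,0]],"jaw":[1,1,1]}'
```

```text
t: 14.82
ee_pos: [0.5426, 0.2289, 0.2405]
tcp_rot: [-0.0, 0.75, 0.661, -0.001]
force: [-3.2, 1.6, -2.7]
finger_gap: 0.0114
```

```bash
python3 -m jog '{"offset":[[0,0,0.1],[0,0,0.1],[0,0,0.1],[0,0,0.1],[0,0,0]],"twist":[[0,0,0],[0,0,0],[0,0,0],[0,0,0],[0,0,0]],"jaw":[1,1,1,1,1]}'; python3 -m jog '{"offset":[[0,0,0.1],[0,0,0.1],[0,0,0.1],[0,0,0]],"twist":[[0,0,0],[0,0,0],[0,0,0],[0,0,0]],"jaw":[1,1,1,1]}'
```

```text
t: 15.23
ee_pos: [0.5429, 0.229, 0.2329]
tcp_rot: [-0.0, 0.75, 0.661, -0.0]
force: [-1.8, -0.2, -1.4]
finger_gap: 0.0116
t: 15.57
ee_pos: [0.5432, 0.229, 0.2271]
tcp_rot: [0.0, 0.75, 0.661, -0.0]
force: [-1.0, 0.1, -2.4]
finger_gap: 0.0121
```

```bash
python3 -m jog '{"offset":[[0,0,0.1],[0,0,0.1],[0,0,0]],"twist":[[0,0,0],[0,0,0],[0,0,0]],"jaw":[1,1,1]}'; python3 -m jog '{"offset":[[0,0,0.08],[0,0,0.08],[0,0,0]],"twist":[[0,0,0],[0,0,0],[0,0,0]],"jaw":[1,1,1]}'
```

```text
t: 15.82
ee_pos: [0.5434, 0.229, 0.2233]
tcp_rot: [0.0, 0.75, 0.661, 0.0]
force: [-0.5, -0.1, -2.0]
finger_gap: 0.0115
t: 16.07
ee_pos: [0.5435, 0.229, 0.2203]
tcp_rot: [0.0, 0.75, 0.661, 0.0]
force: [0.1, 0.9, 0.4]
finger_gap: 0.0116
```

```bash
for i in 1 2; do :; done; python3 -m jog '{"offset":[[0,0,0.06],[0,0,0.06],[0,0,0]],"twist":[[0,0,0],[0,0,0],[0,0,0]],"jaw":[1,1,1]}'; python3 -m jog '{"offset":[[0,0,0.06],[0,0,0.06],[0,0,0]],"twist":[[0,0,0],[0,0,0],[0,0,0]],"jaw":[1,1,1]}'
python3 - <<'E'
from h import *
from workcell import imaging
for n in("scene","side","wrist"):
    d=imaging.read_camera(n);np.savez(n+"6.npz",**d)
go([.5428,.2302,.2135],-7.1)
cs=[cv2.resize(np.load(f"{n}6.npz")["color"][a:b,c:e],(390,480),interpolation=cv2.INTER_CUBIC) for n,a,b,c,e in(("scene",150,310,270,400),("side",130,258,210,314))]
cv2.imwrite("pics/down.png",np.hstack(cs))
E
```

```text
t: 16.32
ee_pos: [0.5435, 0.2291, 0.218]
tcp_rot: [0.0, 0.75, 0.661, 0.0]
force: [0.3, 0.5, 1.5]
finger_gap: 0.0114
t: 16.57
ee_pos: [0.5435, 0.229, 0.2154]
tcp_rot: [0.0, 0.75, 0.661, 0.0]
force: [1.6, 0.0, -0.2]
finger_gap: 0.0114
t 16.72 pos [0.5435 0.229  0.2155] yaw -7.2 z [ 8.e-04  1.e-04 -1.e+00] F [2.93 0.23 0.18] gap 0.0118
offset [ 0.05 -0.04  0.1 ] twist [ 0.01 -0.   -0.03]
```

View pics/down.png

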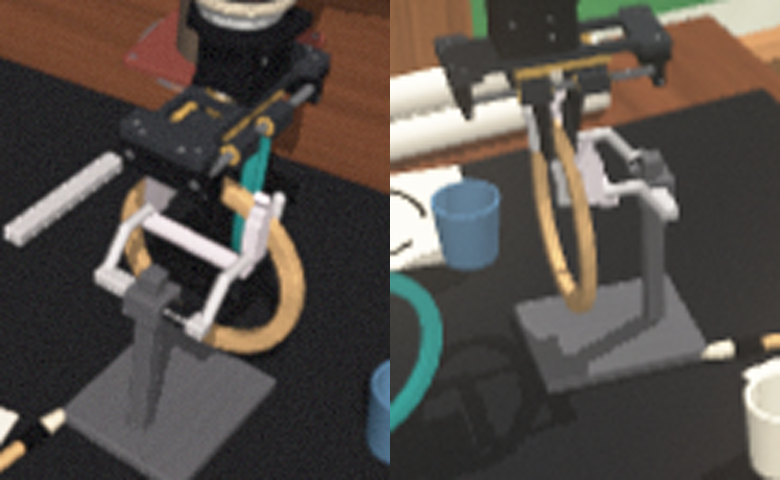

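Left crop: the rim passes between catch jaw (258,225) and tip (280,205). Right crop: the near tip at (563,190) is on the robot side of the rim. It is not bottomed yet and there is a slight +x push from the tips, so I ease +x a little and continue down.

```bash
python3 -m jog '{"offset":[[0,0.04,0.05],[0,0,0.05],[0,0,0]],"twist":[[0,0,0],[0,0,0],[0,0,0]],"jaw":[1,1,1]}'; python3 -m jog '{"offset":[[0,0,0.05],[0,0,0]],"twist":[[0,0,0],[0,0,0]],"jaw":[1,1]}'
```

```text
t: 16.97
ee_pos: [0.5436, 0.2289, 0.2135]
tcp_rot: [-0.0, 0.75, 0.661, -0.0]
force: [-0.6, 0.4, 3.0]
finger_gap: 0.0118
t: 17.13
ee_pos: [0.5437, 0.2289, 0.2134]
tcp_rot: [-0.0, 0.75, 0.661, -0.0]
force: [-3.2, -0.8, 7.0]
finger_gap: 0.0116
```

```bash
python3 -m jog '{"offset":[[0,0,0.05],[0,0,0]],"twist":[[0,0,0],[0,0,0]],"jaw":[1,1]}'
```

```text
t: 17.3
ee_pos: [0.5438, 0.229, 0.2134]
tcp_rot: [0.0, 0.75, 0.661, 0.0]
force: [-4.8, -1.1, 10.9]
finger_gap: 0.0115
```

```bash
cat > chk.py <<'E'
from h import *
from workcell import imaging
import sys
a=np.radians(-7.1);ex=np.array([np.cos(a),np.sin(a)]);ey=np.array([-ex[1],ex[0]])
go([.5428,.2302,.2135],-7.1)
for n in("scene","side","wrist"):
    d=imaging.read_camera(n);np.savez(n+sys.argv[1]+".npz",**d)
    # same test on rest picture (scene1/side1/wrist1) for comparison
    for k in("1",sys.argv[1]):
        d=load(n+k);W=cloud(d);hsv=cv2.cvtColor(d["color"],cv2.COLOR_BGR2HSV)
        sx=W[...,:2]@ex-.5097;sy=W[...,:2]@ey-.2957;z=W[...,2];g=(hsv[...,1]<80)&(hsv[...,2]>110)
        b=g&(abs(sy)<.035)&(abs(z-.191)<.008)&(sx>.005)&(sx<.055)
        print(n,k,"bar",b.sum(),np.percentile(sx[b],[5,50,95]).round(4) if b.sum()>4 else "", end=" ")
        j=g&(abs(abs(sy)-.048)<.012)&(z>.243)&(z<.262)&(sx<.04)
        for s in(-1,1):
            q=j&(sy*s>0)
            if q.sum()>4:print("jaw",s,q.sum(),np.percentile(sx[q],[5,50,95]).round(4),np.percentile(z[q],98).round(4),end=" ")
        w=(hsv[...,0]>8)&(hsv[...,0]<24)&(hsv[...,1]>70)&(abs(sx)<.02)&(abs(sy)<.1)&(z>.05)&(z<.26)
        if w.sum()>20:print("rim",w.sum(),"ztop",np.percentile(z[w],99).round(4),"zmin",np.percentile(z[w],.5).round(4),"sx",np.percentile(sx[w],[2,50,98]).round(4),end="")
        print()
E
python3 chk.py 7
```

```text
t 17.3 pos [0.5438 0.229  0.2134] yaw -7.19 z [ 3.e-04  1.e-04 -1.e+00] F [-4.79 -1.11 10.89] gap 0.0115
offset [ 0.05 -0.06 -0.01] twist [ 0.   -0.   -0.02]
scene 1 bar 150 [0.0222 0.0307 0.0359] jaw -1 31 [0.0077 0.013  0.0184] 0.2561 jaw 1 36 [0.0095 0.0132 0.0178] 0.2568 
scene 7 bar 147 [0.0251 0.0343 0.0388] jaw 1 32 [0.0116 0.0157 0.0205] 0.2573 rim 661 ztop 0.2403 zmin 0.0657 sx [-0.0041  0.0056  0.0088]
side 1 bar 8 [0.0215 0.0312 0.0354] jaw -1 18 [0.0054 0.0108 0.0163] 0.2566 jaw 1 15 [0.0066 0.012  0.0167] 0.2555 
side 7 bar 4  jaw -1 19 [0.0082 0.0142 0.0197] 0.2559 jaw 1 6 [0.0125 0.0151 0.0199] 0.2506 rim 388 ztop 0.2457 zmin 0.0661 sx [-0.0058 -0.0009  0.0068]
wrist 1 bar 816 [0.0211 0.0276 0.0341] jaw -1 195 [0.0046 0.0098 0.0155] 0.2564 jaw 1 205 [0.0049 0.0097 0.0156] 0.2567 
wrist 7 bar 1512 [0.0246 0.0316 0.0375] jaw 1 1189 [0.0081 0.0137 0.0192] 0.2569 rim 5318 ztop 0.2397 zmin 0.1693 sx [-0.0043  0.0012  0.007 ]
```

The catch sits about 3–3.5 mm back from rest in the scene and wrist views, which means it has snapped. The rim top is at 0.2397, so rim middle minus arm axis is 32 mm: fully down. I'll relieve the pressing force, then open.

```bash
python3 -m jog '{"offset":[[0,-0.03,-0.05],[0,-0.02,-0.05],[0,0,-0.02],[0,0,0]],"twist":[[0,0,0],[0,0,0],[0,0,0],[0,0,0]],"jaw":[1,1,1,1]}'
python3 -m jog '{"offset":[[0,0,0],[0,0,0],[0,0,0],[0,0,0],[0,0,0],[0,0,0],[0,0,0],[0,0,0]],"twist":[[0,0,0],[0,0,0],[0,0,0],[0,0,0],[0,0,0],[0,0,0],[0,0,0],[0,0,0]],"jaw":[0.6,0.4,0.2,0.1,0.1,0.1,0.1,0.1]}'
```

```text
t: 17.78
ee_pos: [0.5434, 0.2289, 0.2135]
tcp_rot: [0.0, 0.75, 0.661, 0.0]
force: [4.4, 0.2, -2.5]
finger_gap: 0.0118
t: 18.45
ee_pos: [0.5429, 0.2291, 0.214]
tcp_rot: [0.0, 0.75, 0.661, -0.0]
force: [-0.5, -0.4, 0.3]
finger_gap: 0.039
```

Released with no residual force. I retreat straight up and check.

```bash
python3 -m jog '{"offset":[[0,0,-0.2],[0,0,-0.4],[0,0,-0.7],[0,0,-0.9],[0,0,-0.9],[0,0,-0.9],[0,0,-0.9],[0,0,-0.9],[0,0,-0.9],[0,0,-0.6],[0,0,-0.3],[0,0,0]],"twist":[[0,0,0],[0,0,0],[0,0,0],[0,0,0],[0,0,0],[0,0,0],[0,0,0],[0,0,0],[0,0,0],[0,0,0],[0,0,0],[0,0,0]],"jaw":[0.1,0.1,0.1,0.1,0.1,0.1,0.1,0.1,0.1,0.1,0.1,0.1]}'
python3 chk.py 8; python3 - <<'E'
import numpy as np,cv2
a=np.load("scene8.npz")["color"];b=np.load("side8.npz")["color"][130:258,200:304]
cv2.imwrite("pics/end.png",np.hstack([cv2.resize(a[100:380,120:460],(435,358)),cv2.resize(b,(291,358),interpolation=cv2.INTER_CUBIC)]))
E
```

```text
t: 19.45
ee_pos: [0.5435, 0.2292, 0.3681]
tcp_rot: [0.001, 0.75, 0.661, 0.001]
force: [0.8, -0.0, 0.3]
finger_gap: 0.0391
t 19.45 pos [0.5435 0.2292 0.3681] yaw -7.19 z [ 3.2e-03  9.0e-04 -1.0e+00] F [ 0.77 -0.02  0.28] gap 0.0391
offset [ 0.03 -0.07  7.73] twist [ 0.04 -0.02 -0.02]
scene 1 bar 150 [0.0222 0.0307 0.0359] jaw -1 31 [0.0077 0.013  0.0184] 0.2561 jaw 1 36 [0.0095 0.0132 0.0178] 0.2568 
scene 8 bar 146 [0.0255 0.0336 0.0386] jaw -1 34 [0.0119 0.0164 0.0206] 0.2566 jaw 1 32 [0.0102 0.0158 0.0183] 0.2578 rim 786 ztop 0.2406 zmin 0.065 sx [-0.004   0.0057  0.0089]
side 1 bar 8 [0.0215 0.0312 0.0354] jaw -1 18 [0.0054 0.0108 0.0163] 0.2566 jaw 1 15 [0.0066 0.012  0.0167] 0.2555 
side 8 bar 5 [0.0268 0.0374 0.0381] jaw -1 18 [0.0084 0.014  0.0197] 0.2569 jaw 1 14 [0.0101 0.0135 0.0193] 0.2559 rim 402 ztop 0.2393 zmin 0.0665 sx [-0.0052 -0.0008  0.0068]
wrist 1 bar 816 [0.0211 0.0276 0.0341] jaw -1 195 [0.0046 0.0098 0.0155] 0.2564 jaw 1 205 [0.0049 0.0097 0.0156] 0.2567 
wrist 8 bar 953 [0.0242 0.0306 0.0371] jaw -1 242 [0.0077 0.0136 0.0195] 0.2567 jaw 1 263 [0.0081 0.0135 0.0192] 0.2569 rim 1978 ztop 0.2401 zmin 0.167 sx [-0.0048  0.0006  0.0067]
```

View pics/end.png

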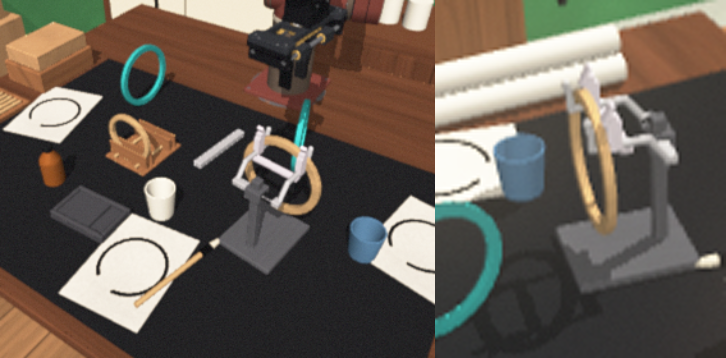

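The frame hangs on the hook at (285,175) in the left view. The small frame is still in the rack at (128,135), and everything else stands where it was. The catch reads about 3 mm.

```bash
python3 -c "
from workcell import r
print(r.job_done(), r.observe()['t'])"
```

```text
the job is handed in; nothing more can be done
the job is handed in; nothing more can be done
```

The large pale frame is hanging on the twin J-hook with the catch shut over its rim, and I handed the job in after about 19.6 s of robot time. I gripped it by the top of the rim, carried it over the tips and pressed it down until it stopped. The force was about 11 N at the end of the last press and did not read higher at any other check. I then eased off, let go and backed straight up.

**Last checks, after letting go:**
- **Catch:** it sits about 3 mm back from its rest position in all three cameras, which matches a closed catch.
- **Rim:** its top is 0.240 m up, so the rim's middle is 32 mm above the arms, meaning fully down. It lies in the hook's plane to within about 1 mm in the wrist and side cameras. The scene camera read up to 6 mm off; it looks mostly at the far face and sits about 2–3 mm off the other two, so I discounted it.
- **Robot:** the gripper is about 15 cm higher than where it let go, touching nothing, with the force reading near zero.
- **Other things:** in the final pictures the small frame is still in the rack and nothing else looks moved. I judged that by eye and did not measure it.

No check failed.

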